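# Push the long beam block past the post into its bay

### The arm

A 6-joint arm with a two-finger parallel gripper is mounted at the origin on the work surface. World frame = base frame: x ahead of the robot, y to its left, z up, the work surface at z = 0. Lengths are in m, angles in rad, forces in N, time in s.
With the tool pointing down it reaches from about 0.375 to 0.925 m from the base axis. Payload 5.7 kg.
Tool frame: the origin (TCP) lies at the very end of the fingers, on their centre line; the grasp point (between the pads) lies env.grip_depth behind it (env.grip_depth is the distance from the TCP to the grasp point, in m); z points along the fingers, y is the direction in which the jaws open and shut (so a half turn about z gives the same grasp; the last joint's range is limited). The gripper opens to 85 mm and grips with 20 to 120 N. Pads are 22 mm wide; open, the fingers measure 114 mm over their backs; the gripper's body (76 mm by 85 mm) begins 54 mm behind the grasp point. The pads swing forward as they close: fully open they stand 13 mm farther back than shut.
Start: joints at [1.152, 0.359, 1.51, -0, 1.272, -0.115], TCP at [0.179, 0.572, 0.231] pointing down, gripper open.
Joint ranges: [-2.97, 2.97], [-1.01, 2.36], [0.21, 2.38], [-0.96, 4.11], [0.2, 2.71], [-2.98, 2.98]. Speed limits (rad/s): [2.39, 2.39, 3.14, 3.14, 3.14, 3.14].

### API

Orientations are given as a unit quaternion [w, x, y, z].
In Python, from cell import get_state, read_camera, camera_model, env gives the robot as it stands.
- The arm moves only by the tool jog_arm, never from a script. Its argument "commands" is one flat list of numbers, 5 for each row, row after row: the shift along the tool's x, y, z as a fraction of full scale, then the turn about the tool's z as a fraction of full scale, then the opening, from -1 (shut) to 1 (fully open). A call has 1 to 12 rows; each row is the pose to reach, as a shift and turn from the pose measured when the call began, along the tool's axes at that moment, turning the shorter way round; what a row does not reach only later rows make up. Full scale, the value 1, is 50 cm for a shift and pi rad for a turn. A row lasts 1/10 s, in which the tool goes at most 50 mm and 8.59 degrees, less where a joint would pass 70% of its speed; a pose out of reach is approached as far as the arm can. A call with a number of a shift or a turn outside -1 to 1 is refused whole. A call with a gripper value outside its range is refused whole. The fingers move at their own pace and stop on an object; "grip_force" is the grip in N (left out, the last holds). Time passes only in rows, so rows that repeat a pose let the fingers close. It gives the time, the measured TCP pose, the force and the opening at its end, in the units of the state.
- get_state(): the state, without advancing time (a new reading comes with each control period).
- read_camera(name): name is "side" or "top" or "wrist"; returns the picture (480x640x3 uint8, red, green, blue); there is no depth.
- camera_model(name): a dict with "intrinsics" (3x3 intrinsics, pixels), "k1" (the pictures are not rectified: a ray, as slopes to the right and down, at radius r is drawn at 1 + k1 r^2 times it, then the intrinsics apply), "extrinsics" (4x4, takes a point from world to camera coordinates). Camera axes: x right, y up, looking along -z (the intrinsics and any distortion apply to the point x, -y, -z); pixel columns grow to the right and rows downward; lengths in m; the calibration is good to about 2 mm. A picture is of the moment at which its call begins: read the wrist's pose just before it. camera_model takes no time and is no camera call; for the wrist camera it gives the pose at the moment of the call.
- env.close_job(): hands the job in, once; it reports no verdict.
The state is a dict: "clock": time; "q": joint angles; "joint_vel": joint speeds; "effort": joint torques, N m; "position": TCP position; "eef_rot": TCP orientation; "contact_force": force on the tool from outside, world axes, zero at the start; "moment": the same for the moment, N m; "grip_width": finger opening in m.
Only numpy, scipy, OpenCV 4.12 (cv2) and the standard library are available. Lean on these libraries where they do the work, as an engineer would, in place of code of your own. Each camera call takes 0.05 s, during which the arm holds its last target. There are 200 camera calls.

### The job

Put the long green beam block away in its cedar bay on the bench top, only by pushing it along the top with the fingertips or the outside of the fingers: do not pinch it, lift it or tip it. The bay's mouth is narrower than the beam is long, so push the end on the post's side in at an angle and along behind the post first, then push the other end in, until the beam lies flat against the back rail along its whole length. Leave the other toys where they stand.

Things in the scene. Friction and masses are not known exactly. Their poses are not given: they have to be found in the camera images.
- beam: long beam block: solid green wooden bar 35 wide, 280 long, 35 high, 0.15 to 0.3 kg, loose on the bench top before the bay. Origin: centre of its underside; y axis along its length to its left end, x axis across it towards the bay. Starts within 15 degrees of parallel to the back rail, left end to the right of the post, right end 50 to 120 mm past the right cheek. Slides with wood friction.
- beam_left_end (a point): centre of the beam's left end face, 17.5 mm above its underside; this end must go in first, behind the post
- beam_right_end (a point): centre of the beam's right end face, 17.5 mm above its underside
- bay: the beam's bay: low cedar frame fixed on the bench top, which is its floor; place and turn (up to 7 degrees) vary. Origin: bench top, middle of the back rail's inner face; x into the rail, away from the robot; y left along the rail. Inside it is 310 long (y -155 to +155 mm) and 60 deep behind post and lip (x -60 to 0). Its open mouth, facing the robot, runs only from y -155 to +85 (240 mm).
- bay_post (a point): top of the bay's round post (24 in diameter, 59 high with its ball) at the left side of the mouth; its axis is at x -72, y +97 mm in the bay's frame. From it a front lip 12 thick and 32 high runs left along x -72 to the left cheek
- bay_right_cheek (a point): top inner corner of the outer end of the bay's right cheek, at x -84, y -155, z 40 mm in the bay's frame. Both cheeks are 18 thick, 40 high and run from the back rail (16 thick, 45 high) out to x -84
- bay_left_cheek (a point): where the inner faces of left cheek and back rail meet, at x 0, y +155, z 40 mm in the bay's frame
- tractor: blue toy tractor with black wheels, 115 x 72 x 86 high, standing on the bench; leave it alone. Origin: centre of its underside
- money_box: cream ceramic money box in the shape of a pig, 110 x 78 x 95 high, standing on the bench; leave it alone. Origin: centre of its underside
- cup: translucent orange plastic cup, 72 in diameter, 90 high, upright on the bench; leave it alone. Origin: centre of its underside
- cylinder: crimson wooden cylinder, 40 in diameter, 70 high, upright on the bench; leave it alone. Origin: centre of its underside

How it is judged:
On the way:
1. the beam's left end is in behind the post while its right end is still outside the bay's mouth (x of beam_left_end in the frame of bay above -0.055 m and y of beam_left_end in the frame of bay above 0.09 m and x of beam_right_end in the frame of bay below -0.085 m), for 0.1 s.
At the end, for the whole second after the job is handed in: the beam lies at rest on the bench top inside the bay, between the two cheeks and behind the post, both its ends within 6 mm of flush against the back rail (x of beam_left_end in the frame of bay between -0.0235 and -0.0145 m and x of beam_right_end in the frame of bay between -0.0235 and -0.0145 m and y of beam_left_end in the frame of bay below 0.158 m and y of beam_right_end in the frame of bay above -0.158 m and height (world z) of beam below 0.004 m and angle between beam's own z axis and vertical below 0.05 rad and linear speed of beam below 0.01 m/s); the robot touches nothing.
It fails at once if the beam is lifted off the bench top (more than 10 mm) or tipped (more than 0.12 rad) (height (world z) of beam above 0.01 m or angle between beam's own z axis and vertical above 0.12 rad).
It fails at once if the beam is pinched: the fingers press on both its long sides at once (contact force between the fingers and beam_c1 above 1 N and contact force between the fingers and beam_c2 above 1 N).
It fails at once if the tractor, money box, cup or cylinder is moved more than 20 mm or tipped (distance of any of tractor, money_box, cup, cylinder from where it was at the start of the episode above 0.02 m or angle between any of tractor, money_box, cup, cylinder's own z axis and vertical above 0.3 rad).
It also fails if it takes over 67 s, if anything falls off the work surface, if the arm or the gripper's body presses on something with over 40 N, if the wrist force passes 120 N, or if a joint passes its speed limit or range.

## Working session

There is one attempt and no reset: what is moved stays moved. The work goes in short steps, Python scripts to look and compute and a tool call to move; the robot and the scene stay as the last step left them, time stands still between calls to the robot, and variables do not carry over. Pictures are saved under pics/ and viewed, about 8 in all and at most 12, crops included, and the job is handed in when it is done.

Besides the shell and the picture viewer there is one more tool, called after "Call:" in YAML: its name, and indented under it one key for each argument. jog_arm: Moves the arm, as the interface text tells. Its arguments: {"type":"object","properties":{"commands":{"type":"array","items":{"type":"number","minimum":-1,"maximum":1}},"grip_force":{"type":"number"}},"required":["commands"]}

```bash
mkdir -p pics; ls
python3 - <<'E'
from cell import get_state, read_camera, camera_model, env
import cv2
s=get_state();print({k:s[k] for k in('clock','position','eef_rot','grip_width','contact_force')},env.grip_depth)
for n in('top','side'):
    cv2.imwrite(f'pics/{n}0.png',read_camera(n)[:,:,::-1]); m=camera_model(n);print(m)
E
```

```text
pics
{'clock': 0.0, 'position': array([0.17921358, 0.57186486, 0.23042014]), 'eef_rot': array([-2.30485729e-04,  1.51297811e-01,  9.88487755e-01, -9.36941048e-04]), 'grip_width': 0.08574838202476447, 'contact_force': array([0.5759946 , 0.45918687, 0.00487523])} 0.0187
{'intrinsics': array([[479.81217277,   0.        , 317.88614734],
       [  0.        , 479.81217277, 242.79340657],
       [  0.        ,   0.        ,   1.        ]]), 'k1': 0.03203917207002881, 'extrinsics': array([[ 0.02699693, -0.99955317,  0.012831  , -0.04333861],
       [ 0.99856937,  0.02755857,  0.04582282, -0.58876319],
       [-0.04615595,  0.01157556,  0.99886718, -1.0627748 ],
       [ 0.        ,  0.        ,  0.        ,  1.        ]])}
{'intrinsics': array([[460.59144039,   0.        , 316.75425332],
       [  0.        , 460.59144039, 237.55030744],
       [  0.        ,   0.        ,   1.        ]]), 'k1': -0.11100425146513336, 'extrinsics': array([[ 0.98667065, -0.16272437, -0.00134262, -0.59550492],
       [ 0.08257858,  0.49356747,  0.86577822, -0.0954334 ],
       [-0.14022054, -0.85434884,  0.50042608, -0.96806638],
       [ 0.        ,  0.        ,  0.        ,  1.        ]])}
```

View pics/top0.png

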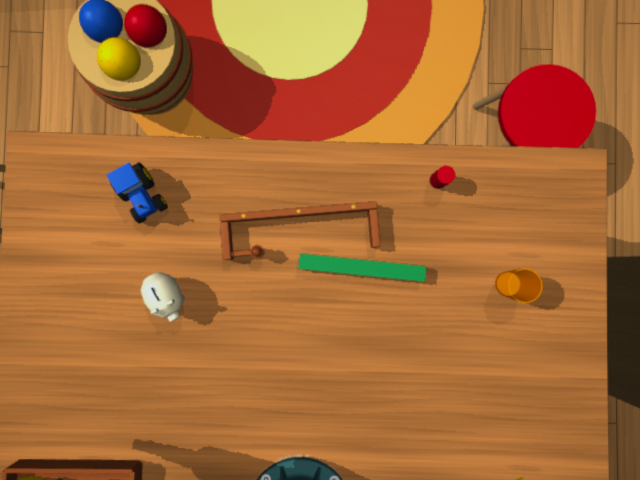

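View pics/side0.png

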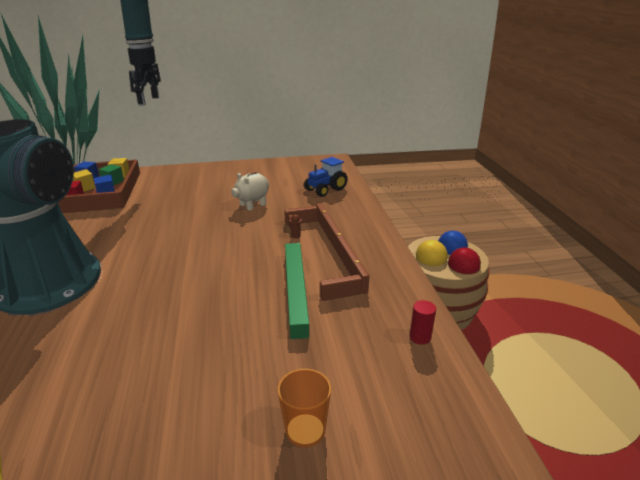

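The top view shows the bay with its rail from about (221,218) to (377,207), the post at (257,252), and the beam from (300,262) to (426,274). The side view agrees. The toys are clear of the working area. I'll zoom in and measure next.

```bash
cat > h.py <<'E'
import numpy as np, cv2
from cell import get_state, read_camera, camera_model, env
def ray(m,uv):
    K=m['intrinsics'];p=np.array([(uv[0]-K[0,2])/K[0,0],(uv[1]-K[1,2])/K[1,1]])
    q=p.copy()
    for _ in range(20): q=p/(1+m['k1']*(q@q))
    E=m['extrinsics'];R=E[:3,:3];return -R.T@E[:3,3],R.T@np.array([q[0],-q[1],-1])
def onz(m,uv,z):
    o,d=ray(m,uv);return o+d*(z-o[2])/d[2]
def proj(m,P):
    c=m['extrinsics'][:3,:3]@P+m['extrinsics'][:3,3];q=np.array([c[0],-c[1]])/-c[2];q=q*(1+m['k1']*(q@q))
    K=m['intrinsics'];return q*K[0,0]+[K[0,2],K[1,2]]
def tri(m1,a,m2,b):
    o1,d1=ray(m1,a);o2,d2=ray(m2,b)
    t=np.linalg.lstsq(np.c_[d1,-d2],o2-o1,rcond=None)[0];p,q=o1+t[0]*d1,o2+t[1]*d2
    return (p+q)/2,np.linalg.norm(p-q)
def green(im):
    h=cv2.cvtColor(im,cv2.COLOR_RGB2HSV);return cv2.inRange(h,(60,120,40),(85,255,255))
E
python3 - <<'E'
from h import *
t=cv2.imread('pics/top0.png');s=cv2.imread('pics/side0.png')
c1=cv2.resize(t[190:290,205:445],None,fx=3.3,fy=3.3,interpolation=cv2.INTER_CUBIC)
c2=cv2.resize(s[195:345,240:400],None,fx=3.75,fy=3.75,interpolation=cv2.INTER_CUBIC)
cv2.imwrite('pics/t1.png',c1);cv2.imwrite('pics/s1.png',c2)
m=camera_model('top')
c=max(cv2.findContours(green(t[:,:,::-1].copy()),0,1)[0],key=cv2.contourArea)
print(cv2.boxPoints(cv2.minAreaRect(c)))
for p in cv2.approxPolyDP(c,4,True)[:,0]:print(p,onz(m,p,.035))
E
```

```text
[[298.36252 268.28314]
 [299.86588 253.46466]
 [425.48605 266.20874]
 [423.9827  281.02722]]
[300 255] [0.56084267 0.01152833 0.035     ]
[299 268] [0.53229472 0.01289839 0.035     ]
[424 280] [ 0.51348241 -0.2619564   0.035     ]
[423 266] [ 0.54409383 -0.25927068  0.035     ]
```

View pics/t1.png

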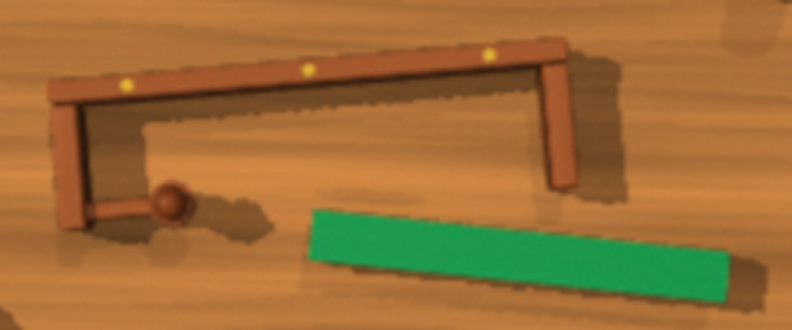

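View pics/s1.png

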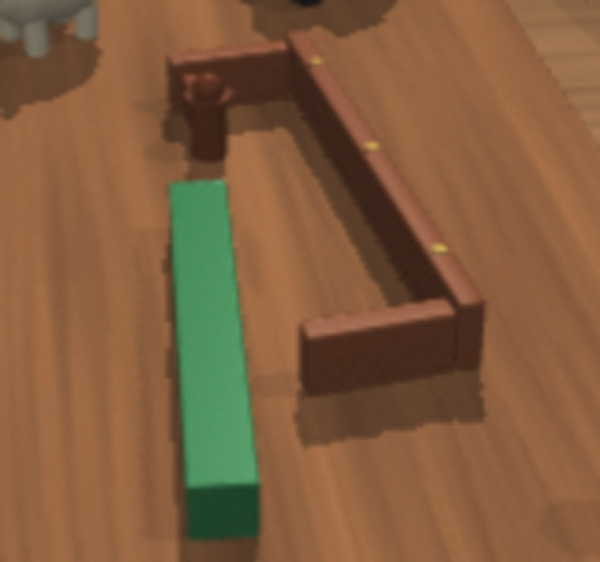

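Crops: the gold rail dots and cheek corners are sharp in both views. In top crop 1 the dots are at (127,85), (308,70), (489,55), the right cheek corner at (553,188) and the post ball at (171,202). I'll triangulate these.

Run:
```python
from h import *
np.set_printoptions(precision=4,suppress=True)
T=lambda x,y:np.array([x,y])/3.3+[205,190]-.35
S=lambda x,y:np.array([x,y])/3.75+[240,195]-.37
mt,ms=camera_model('top'),camera_model('side')
for n,a,b in [('d1',(127,85),(316,61)),('d2',(308,70),(371,146)),('d3',(489,55),(440,248)),
 ('ball',(171,202),(206,87)),('gLfar',(314,210),(227,182)),('gLnear',(309,260),(171,184)),('gRfar',(728,254),(257,484)),('gRnear',(725,301),(187,487))]:
    print(n,*tri(mt,T(*a),ms,S(*b)))
for n,a,z in [('railinR',(541,66),.045),('railinL',(79,103),.045),('cheekRouter_in',(553,188),.04),('cheekL_in_out',(86,228),.04),('ball',(171,202),.047),
 ('gLfar',(314,210),.035),('gLnear',(309,260),.035),('gRfar',(728,254),.035),('gRnear',(725,301),.035)]:
    print(n,onz(mt,T(*a),z))
```

```text
d1 [0.6438 0.137  0.0477] 0.0011001552267664244
d2 [0.6568 0.0183 0.0476] 0.0005669302311526725
d3 [ 0.6705 -0.101   0.0483] 0.001421178499177722
ball [0.5668 0.1053 0.0512] 0.00023774556558964915
gLfar [0.5661 0.0119 0.0347] 0.0029701587626123774
gLnear [0.5326 0.0143 0.0352] 0.002648760437587447
gRfar [ 0.5438 -0.2643  0.0353] 0.001933407564340684
gRnear [ 0.512  -0.2625  0.0364] 0.00061748869049675
railinR [ 0.6639 -0.1358  0.045 ]
railinL [0.6307 0.1686 0.045 ]
cheekRouter_in [ 0.5834 -0.1462  0.04  ]
cheekL_in_out [0.5485 0.1619 0.04  ]
ball [0.567  0.1058 0.047 ]
gLfar [0.5646 0.0121 0.035 ]
gLnear [0.5313 0.0144 0.035 ]
gRfar [ 0.5429 -0.2642  0.035 ]
gRnear [ 0.5116 -0.2627  0.035 ]
```

```bash
cat >> h.py <<'E'
O=np.array([.649,.017]);YAW=np.radians(6.3)
RB=np.array([[np.cos(YAW),-np.sin(YAW)],[np.sin(YAW),np.cos(YAW)]])
w2b=lambda p:RB.T@(np.asarray(p)[:2]-O)
b2w=lambda p:RB@np.asarray(p)+O
def axes(th): t=np.radians(th);return np.array([np.sin(t),np.cos(t)]),np.array([np.cos(t),-np.sin(t)])
from scipy.spatial.transform import Rotation as Rot
def go(xyw,z,azx):
    "fractions to bring TCP to world xy, z with tool x at azimuth azx deg"
    s=get_state();q=s['eef_rot'];R=Rot.from_quat([q[1],q[2],q[3],q[0]]).as_matrix()
    d=R.T@(np.r_[xyw,z]-s['position'])
    a=np.degrees(np.arctan2(R[1,0],R[0,0]));t=-((azx-a+180)%360-180)
    print('t',round(s['clock'],2),'az',a.round(2),'frac',(d/.5).round(4),(t/180).round(4),'dist mm',(d*1e3).round(1),'F',s['contact_force'].round(1))
E
python3 - <<'E'
from h import *
u,n=axes(18)
c=np.array([-.1263,-.129]);print(c@n,c@u)
p=b2w(-.135*n+(c@u)*u);print(p)
go([.45,.2],.23,168.3);go(p,.15,168.3);go(p,.0,168.3)
E
```

```text
-0.08025524573370968 -0.16171513699163065
[ 0.48401115 -0.11397887]
t 0.1 az 162.6 frac [-0.7392 -0.5478  0.0018] -0.0317 dist mm [-369.6 -273.9    0.9] F [-1.5  0.5 -1. ]
t 0.1 az 162.6 frac [-0.992  -1.1264  0.1628] -0.0317 dist mm [-496.  -563.2   81.4] F [-1.5  0.5 -1. ]
t 0.1 az 162.6 frac [-0.992  -1.1259  0.4628] -0.0317 dist mm [-496.  -562.9  231.4] F [-1.5  0.5 -1. ]
```

Call:
jog_arm:
  commands: [-0.74, -0.55, 0, -0.032, 1, -0.74, -0.55, 0, -0.032, 1, -0.74, -0.55, 0, -0.032, 1, -0.74, -0.55, 0, -0.032, 1, -0.74, -0.55, 0, -0.032, 1, -0.74, -0.55, 0, -0.032, 1, -0.74, -0.55, 0, -0.032, 1, -0.74, -0.55, 0, -0.032, 1, -0.74, -0.55, 0, -0.032, 1, -0.74, -0.55, 0, -0.032, 1, -0.74, -0.55, 0, -0.032, 1, -0.74, -0.55, 0, -0.032, 1]

```text
clock: 1.3
position: [0.4491, 0.1994, 0.2306]
eef_rot: [-0.001, 0.102, 0.995, -0.001]
contact_force: [0.1, 0.6, 0.1]
grip_width: 0.0854
```

Run:
```python
from h import *
go([.484,-.114],.10,168.3);go([.484,-.114],.0,168.3)
```

```text
t 1.3 az 168.33 frac [-0.1958 -0.5994  0.2616] 0.0001 dist mm [ -97.9 -299.7  130.8] F [0.1 0.6 0.1]
t 1.3 az 168.33 frac [-0.1962 -0.5991  0.4616] 0.0001 dist mm [ -98.1 -299.5  230.8] F [0.1 0.6 0.1]
```

Call:
jog_arm:
  commands: [-0.196, -0.6, 0.26, 0, 1, -0.196, -0.6, 0.26, 0, 1, -0.196, -0.6, 0.26, 0, 1, -0.196, -0.6, 0.26, 0, 1, -0.196, -0.6, 0.26, 0, 1, -0.196, -0.6, 0.26, 0, 1, -0.196, -0.6, 0.26, 0, 1, -0.196, -0.6, 0.26, 0, 1, -0.196, -0.6, 0.34, 0, 1, -0.196, -0.6, 0.4, 0, 1, -0.196, -0.6, 0.45, 0, 1, -0.196, -0.6, 0.458, 0, 1]

```text
clock: 2.5
position: [0.4818, -0.1113, -0.0001]
eef_rot: [-0.004, 0.101, 0.995, 0.0]
contact_force: [-0.3, -0.2, -0.1]
grip_width: 0.0853
```

Run:
```python
from h import *
u,n=axes(18)
go(b2w(-.0877*n-.1617*u),.0,168.3)
```

```text
t 2.5 az 168.45 frac [-0.1    -0.0046 -0.0009] 0.0008 dist mm [-50.   -2.3  -0.5] F [-0.3 -0.2 -0.1]
```

Call:
jog_arm:
  commands: [-0.015, -0.005, 0, 0, 1, -0.03, -0.005, 0, 0, 1, -0.04, -0.005, 0, 0, 1, -0.047, -0.005, 0, 0, 1, -0.054, -0.005, 0, 0, 1, -0.061, -0.005, 0, 0, 1, -0.068, -0.005, 0, 0, 1, -0.075, -0.005, 0, 0, 1, -0.082, -0.005, 0, 0, 1, -0.089, -0.005, 0, 0, 1, -0.095, -0.005, 0, 0, 1, -0.095, -0.005, 0, 0, 1]

```text
clock: 3.7
position: [0.5289, -0.1235, -0.0004]
eef_rot: [-0.003, 0.101, 0.995, 0.0]
contact_force: [0.1, -0.9, 0.6]
grip_width: 0.0851
```

```bash
cat >> h.py <<'E'
def beam(save=None):
    "beam from the top view; top-face corners, works while the green region is unoccluded"
    im=read_camera('top');m=camera_model('top')
    if save: cv2.imwrite(save,cv2.resize(im[190:310,205:445,::-1],None,fx=3.3,fy=3.3,interpolation=cv2.INTER_CUBIC))
    c=np.vstack([k for k in cv2.findContours(green(im),0,1)[0] if cv2.contourArea(k)>60])
    w=np.array([onz(m,p,.035)[:2] for p in c[:,0].astype(float)])*1000
    (r,sz,_)=cv2.minAreaRect(w.astype(np.float32));b=cv2.boxPoints((r,sz,_))/1000
    b=b[np.argsort(b[:,1])];R,L=w2b(b[:2].mean(0)),w2b(b[2:].mean(0))
    d=L-R;print('L',L.round(4),'R',R.round(4),'theta',np.degrees(np.arctan2(d[0],d[1])).round(2),'size',np.round(sz,1))
    return L,R
E
python3 - <<'E'
from h import *
L,R=beam('pics/a.png');u,n=axes(18);print((L+R)/2@n)
s=get_state();print(s['position'],s['contact_force'])
E
```

```text
L [-0.069  -0.0039] R [-0.0957 -0.0987] theta 15.68 size [98.5 32.6]
-0.06246556689082069
[ 5.28751203e-01 -1.23540327e-01 -4.14151807e-04] [ 0.36789946 -0.68087599  0.91915199]
```

View pics/a.png

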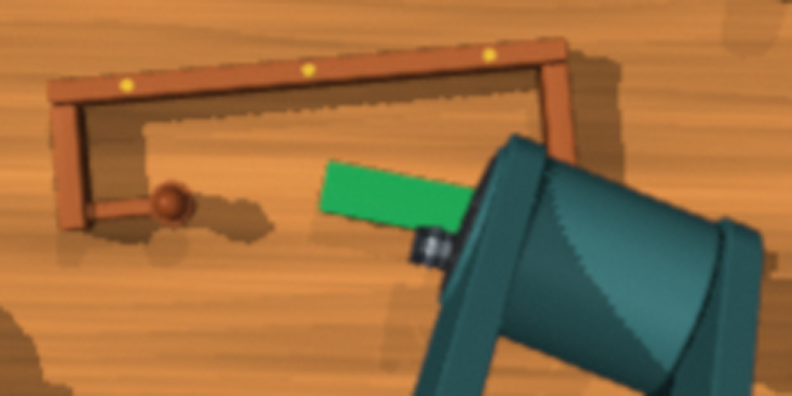

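The view shows the beam turned with its left end at crop (325,187), heading into the mouth, and the arm hiding its right half. I'll back off and rise, then take a full measurement.

Call:
jog_arm:
  commands: [0.04, 0, 0, 0, 1, 0.08, 0, 0, 0, 1, 0.08, 0, -0.1, 0, 1, 0.08, 0, -0.2, 0, 1, 0.0, 0.1, -0.3, 0.1, -0.8, -0.1, -0.1, -0.3, 0.2, -0.8, -0.1, -0.2, -0.3, 0.3, -0.8, -0.1, -0.35, -0.3, 0.4, -0.8, -0.1, -0.45, -0.3, 0.5, -0.8, -0.1, -0.5, -0.3, 0.5, -0.8, -0.1, -0.5, -0.3, 0.5, -0.8, -0.1, -0.5, -0.3, 0.5, -0.8]

```text
clock: 4.95
position: [0.5282, -0.3859, 0.1498]
eef_rot: [0.0, 0.649, 0.761, -0.003]
contact_force: [-0.8, 0.4, 0.5]
grip_width: 0.0085
```

Run:
```python
from h import *
L,R=beam('pics/b.png')
u,n=axes(18);print('n',L@n,R@n,w2b(get_state()['position']),get_state()['grip_width'])
```

```text
L [-0.0692 -0.0038] R [-0.1437 -0.2711] theta 15.55 size [277.5  33.1]
n -0.06467490752055022 -0.05283463599936496 [-0.16390848 -0.38393257] 0.008342772751387714
```

Run:
```python
from h import *
u,n=axes(18.5)
for t,z in((-.335,.09),(-.335,.01),(-.247,.01)): go(b2w(-.0588*n+t*u),z,96.3-18.5)
```

```text
t 5.0 az 98.66 frac [0.1696 0.0112 0.1186] 0.1159 dist mm [84.8  5.6 59.3] F [ 0.4  0.3 -0.3]
t 5.0 az 98.66 frac [0.1696 0.0119 0.2786] 0.1159 dist mm [ 84.8   6.  139.3] F [ 0.4  0.3 -0.3]
t 5.0 az 98.66 frac [0.3341 0.0746 0.2783] 0.1159 dist mm [167.   37.3 139.1] F [ 0.4  0.3 -0.3]
```

Call:
jog_arm:
  commands: [0.1, 0.01, 0.1, 0.116, -0.8, 0.17, 0.012, 0.12, 0.116, -0.8, 0.17, 0.012, 0.12, 0.116, -0.8, 0.17, 0.012, 0.18, 0.116, -0.8, 0.17, 0.012, 0.24, 0.116, -0.8, 0.17, 0.012, 0.278, 0.116, -0.8, 0.17, 0.012, 0.278, 0.116, -0.8, 0.17, 0.012, 0.278, 0.116, -0.8]

```text
clock: 5.8
position: [0.5209, -0.2973, 0.0104]
eef_rot: [-0.001, 0.778, 0.629, -0.002]
contact_force: [0.6, -0.1, 0.5]
grip_width: 0.0085
```

Run:
```python
from h import *
u,n=axes(18.5)
beam()
for t,z in((-.32,.01),(-.247,.01)): go(b2w(-.0588*n+t*u),z,96.3-18.5)
```

```text
L [-0.0693 -0.0038] R [-0.1436 -0.2711] theta 15.54 size [277.5  33.1]
t 5.85 az 77.87 frac [ 0.0295 -0.0012  0.0022] 0.0004 dist mm [14.7 -0.6  1.1] F [0.2 0.1 0.3]
t 5.85 az 77.87 frac [ 0.1755 -0.001   0.0019] 0.0004 dist mm [87.7 -0.5  0.9] F [0.2 0.1 0.3]
```

Call:
jog_arm:
  commands: [0.02, 0, 0, 0, -0.8, 0.035, 0, 0, 0, -0.8, 0.05, 0, 0, 0, -0.8, 0.065, 0, 0, 0, -0.8, 0.08, 0, 0, 0, -0.8, 0.095, 0, 0, 0, -0.8, 0.11, 0, 0, 0, -0.8, 0.125, 0, 0, 0, -0.8, 0.14, 0, 0, 0, -0.8, 0.155, 0, 0, 0, -0.8, 0.17, 0, 0, 0, -0.8, 0.17, 0, 0, 0, -0.8]

```text
clock: 7.05
position: [0.5391, -0.2132, 0.0107]
eef_rot: [-0.001, 0.778, 0.629, -0.002]
contact_force: [-0.1, 0.5, -0.6]
grip_width: 0.0082
```

Run:
```python
from h import *
L,R=beam('pics/c.png')
u,n=axes(18.5);print('n',L@n,R@n,'tcp',w2b(get_state()['position']))
```

```text
L [-0.0399  0.0557] R [-0.1227 -0.2063] theta 17.54 size [274.8  32.8]
n -0.055483928805967885 -0.05087107787070491 tcp [-0.13465758 -0.2171632 ]
```

Call:
jog_arm:
  commands: [0.01, -0.002, 0, 0, -0.8, 0.025, -0.004, 0, 0, -0.8, 0.04, -0.006, 0, 0, -0.8, 0.055, -0.006, 0, 0, -0.8, 0.07, -0.006, 0, 0, -0.8, 0.08, -0.006, 0, 0, -0.8, 0.09, -0.006, 0, 0, -0.8, 0.1, -0.006, 0, 0, -0.8, 0.11, -0.006, 0, 0, -0.8, 0.11, -0.006, 0, 0, -0.8, 0.11, -0.006, 0, 0, -0.8]

```text
clock: 8.2
position: [0.5473, -0.1588, 0.0104]
eef_rot: [-0.001, 0.778, 0.629, -0.002]
contact_force: [0.3, 0.2, 0.1]
grip_width: 0.0082
```

Run:
```python
from h import *
L,R=beam('pics/d.png')
u,n=axes(18.5);print('n',L@n,R@n,'tcp',w2b(get_state()['position']),get_state()['contact_force'])
```

```text
L [-0.0199  0.1083] R [-0.1035 -0.1376] theta 18.77 size [259.7  33.6]
n -0.05324535876357987 -0.05446229091691325 tcp [-0.1203628  -0.16371482] [-0.94531346 -0.65931701  0.48972081]
```

View pics/d.png

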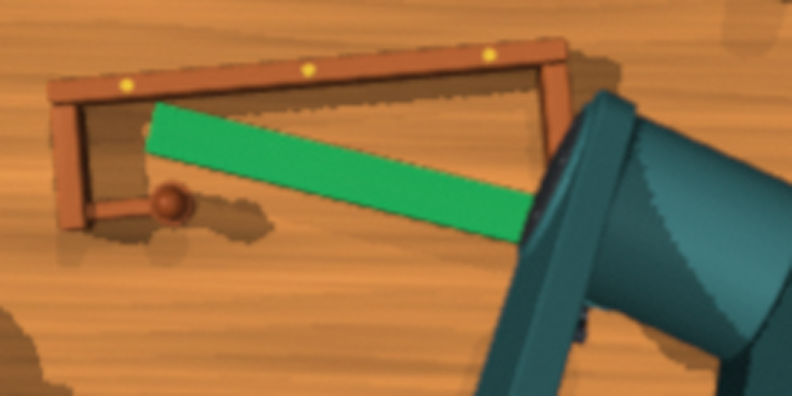

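The left end is behind the post (crop (152,127)) and the right end is still outside, so the on-the-way condition is met. I'll push about 25 mm further left so the right end clears the cheek.

Call:
jog_arm:
  commands: [0.005, -0.001, 0, 0, -0.8, 0.012, -0.002, 0, 0, -0.8, 0.019, -0.004, 0, 0, -0.8, 0.026, -0.005, 0, 0, -0.8, 0.033, -0.007, 0, 0, -0.8, 0.04, -0.008, 0, 0, -0.8, 0.047, -0.009, 0, 0, -0.8, 0.052, -0.01, 0, 0, -0.8, 0.052, -0.01, 0, 0, -0.8]

```text
clock: 9.15
position: [0.5478, -0.1319, 0.0103]
eef_rot: [-0.002, 0.778, 0.629, -0.002]
contact_force: [-0.3, -0.4, -0.8]
grip_width: 0.0086
```

Run:
```python
from h import *
L,R=beam()
s=get_state();print('tcp',w2b(s['position']),s['contact_force'])
```

```text
L [-0.0165  0.1341] R [-0.0963 -0.1006] theta 18.79 size [247.9  34.1]
tcp [-0.11688007 -0.1370696 ] [ 0.85241628 -0.22120555  0.71304561]
```

Run:
```python
from h import *
go(b2w([-.155,-.03]),.1,186.3)
```

```text
t 9.2 az 77.92 frac [ 0.179  -0.1407 -0.1788] -0.6021 dist mm [ 89.5 -70.3 -89.4] F [ 0.9 -0.2  0.7]
```

Call:
jog_arm:
  commands: [-0.015, -0.005, 0, 0, -0.8, -0.03, -0.01, 0, 0, -0.8, -0.03, -0.01, -0.1, 0, -0.8, -0.03, -0.01, -0.18, 0, -0.8, 0.05, -0.08, -0.18, -0.1, 0, 0.12, -0.14, -0.18, -0.2, 1, 0.179, -0.14, -0.18, -0.3, 1, 0.179, -0.14, -0.18, -0.4, 1, 0.179, -0.14, -0.18, -0.5, 1, 0.179, -0.14, -0.18, -0.6, 1, 0.179, -0.14, -0.18, -0.602, 1, 0.179, -0.14, -0.18, -0.602, 1]

```text
clock: 10.4
position: [0.4981, -0.0305, 0.1006]
eef_rot: [-0.002, 0.284, 0.959, -0.001]
contact_force: [-0.3, 0.1, -0.3]
grip_width: 0.0853
```

Run:
```python
from h import *
beam()
go(b2w([-.155,-.03]),.0,186.3)
```

```text
L [-0.0165  0.1341] R [-0.1059 -0.1288] theta 18.79 size [277.7  34.1]
t 10.45 az 147.43 frac [-2.000e-04  1.800e-03  2.012e-01] -0.216 dist mm [-1.000e-01  9.000e-01  1.006e+02] F [0.7 0.8 0. ]
```

Call:
jog_arm:
  commands: [0, 0.002, 0, -0.05, 1, 0, 0.002, 0, -0.1, 1, 0, 0.002, 0, -0.15, 1, 0, 0.002, 0, -0.216, 1, 0, 0.002, 0, -0.216, 1, 0, 0.002, 0.06, -0.216, 1, 0, 0.002, 0.12, -0.216, 1, 0, 0.002, 0.17, -0.216, 1, 0, 0.002, 0.2, -0.216, 1, 0, 0.002, 0.2, -0.216, 1]

```text
clock: 11.45
position: [0.4963, -0.0299, -0.0012]
eef_rot: [-0.005, -0.053, 0.999, 0.001]
contact_force: [0.5, -0.3, 0.6]
grip_width: 0.0857
```

Run:
```python
from h import *
go(b2w([-.09,-.03]),.0,186.3)
go(b2w([-.046,-.03]),.0,186.3)
```

```text
t 11.45 az -173.88 frac [-0.1338  0.0002 -0.0036] -0.001 dist mm [-66.9   0.1  -1.8] F [ 0.5 -0.3  0.6]
t 11.45 az -173.88 frac [-0.2218  0.0004 -0.0044] -0.001 dist mm [-110.9    0.2   -2.2] F [ 0.5 -0.3  0.6]
```

Call:
jog_arm:
  commands: [-0.02, 0, -0.004, 0, 1, -0.035, 0, -0.004, 0, 1, -0.05, 0, -0.004, 0, 1, -0.065, 0, -0.004, 0, 1, -0.08, 0, -0.004, 0, 1, -0.095, 0, -0.004, 0, 1, -0.11, 0, -0.004, 0, 1, -0.125, 0, -0.004, 0, 1, -0.14, 0, -0.004, 0, 1, -0.15, 0, -0.004, 0, 1, -0.16, 0, -0.004, 0, 1, -0.17, 0, -0.004, 0, 1]

```text
clock: 12.65
position: [0.5809, -0.0208, -0.0001]
eef_rot: [-0.005, -0.053, 0.999, 0.001]
contact_force: [-0.9, -1.1, 0.8]
grip_width: 0.0851
```

Run:
```python
from h import *
beam('pics/e.png')
go(b2w([-.046,-.03]),.0,186.3)
```

```text
L [-0.018   0.1457] R [-0.0292  0.0552] theta 7.06 size [91.2 35. ]
t 12.7 az -173.88 frac [-0.0492  0.0007 -0.0002] -0.001 dist mm [-24.6   0.4  -0.1] F [0.6 0.2 0.3]
```

View pics/e.png

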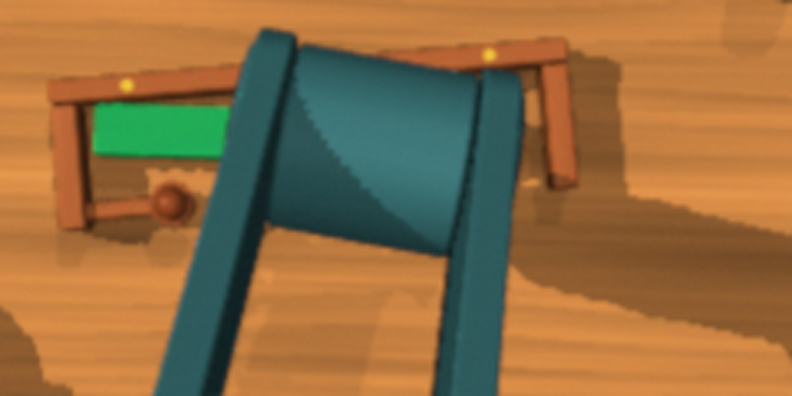

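The beam's left end lies at the rail (crop (95,130)) and its angle is down to about 7°. I'll push on slowly until it is flush.

Call:
jog_arm:
  commands: [-0.006, 0, 0, 0, 1, -0.012, 0, 0, 0, 1, -0.018, 0, 0, 0, 1, -0.024, 0, 0, 0, 1, -0.03, 0, 0, 0, 1, -0.036, 0, 0, 0, 1, -0.041, 0, 0, 0, 1, -0.045, 0, 0, 0, 1, -0.047, 0, 0, 0, 1, -0.049, 0, 0, 0, 1, -0.049, 0, 0, 0, 1]

```text
clock: 13.8
position: [0.6062, -0.0182, -0.0001]
eef_rot: [-0.004, -0.054, 0.999, 0.001]
contact_force: [-3.3, -0.4, 1.6]
grip_width: 0.0852
```

Run:
```python
from h import *
beam();s=get_state();print(w2b(s['position']),s['contact_force'])
go(b2w([-.046,-.03]),.0,186.3)
```

```text
L [-0.0187  0.1493] R [-0.0186  0.0612] theta -0.09 size [35.  88.1]
[-0.04644766 -0.03031134] [-2.71887278  0.01780081  2.00264236]
t 13.85 az -173.87 frac [-0.0009  0.0006 -0.0003] -0.0009 dist mm [-0.4  0.3 -0.1] F [-2.7  0.   2. ]
```

Call:
jog_arm:
  commands: [-0.002, 0, 0, 0, 1, -0.004, 0, 0, 0, 1, -0.005, 0, 0, 0, 1, -0.005, 0, 0, 0, 1]

```text
clock: 14.25
position: [0.6061, -0.018, -0.0004]
eef_rot: [-0.007, -0.054, 0.999, 0.001]
contact_force: [-7.8, -2.7, 6.7]
grip_width: 0.0854
```

The arm has stalled firmly against the rail. I'll retreat, rise clear and check.

Call:
jog_arm:
  commands: [0.02, 0, 0, 0, 1, 0.06, 0, 0, 0, 1, 0.1, 0, 0, 0, 1, 0.12, 0, -0.1, 0, 1, 0.14, 0, -0.2, 0, 1, 0.2, 0, -0.3, 0, 1, 0.28, 0, -0.35, 0, 1, 0.28, 0, -0.35, 0, 1, 0.28, 0, -0.35, 0, 1, 0.28, 0, -0.35, 0, 1]

```text
clock: 15.25
position: [0.4701, -0.0333, 0.1761]
eef_rot: [-0.006, -0.054, 0.999, 0.001]
contact_force: [-0.1, 0.3, -0.5]
grip_width: 0.0856
```

Run:
```python
from h import *
beam('pics/f.png')
im=read_camera('side');cv2.imwrite('pics/g.png',cv2.resize(im[190:350,240:400,::-1],None,fx=3.75,fy=3.75,interpolation=cv2.INTER_CUBIC))
s=get_state();print(s['position'],s['contact_force'])
```

```text
L [-0.0189  0.1493] R [-0.0181 -0.1299] theta -0.15 size [ 35.3 279.2]
[ 0.46993782 -0.03315909  0.17536669] [-0.16831418  0.00396507 -0.19242903]
```

View pics/f.png

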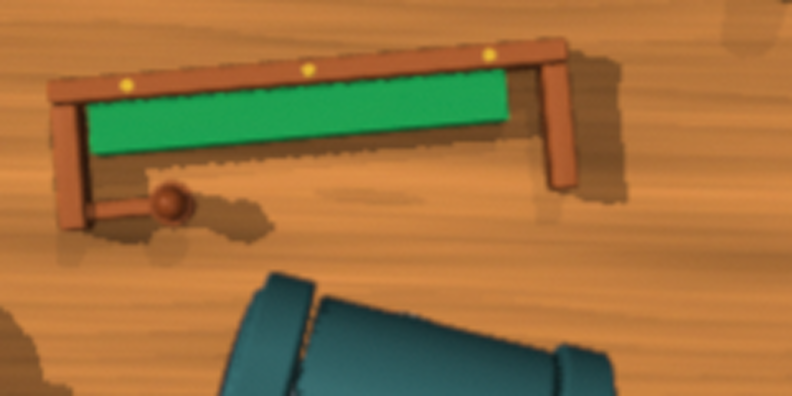

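View pics/g.png

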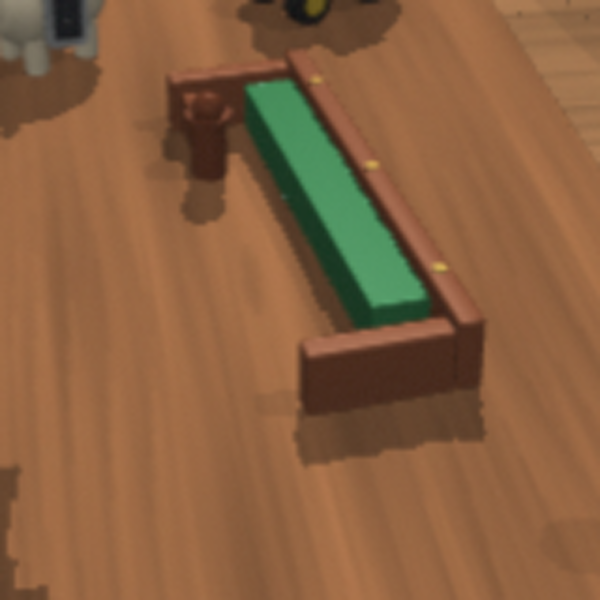

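Both views show the beam flat against the rail, from crop (88,105) to (507,70) in the top view. It sits between the cheeks and behind the post, and the gripper is clear.

```bash
python3 -c "
from cell import env
env.close_job()"
```

```text
the job is handed in; nothing more can be done
```

The beam is in its bay, flat against the back rail, and the job is handed in. It took about 15 s of the 67 s allowed.

- **How it was done:** I pushed the beam's long side with the open fingers to turn it to about 16–18°. I then pushed on its right end to slide the left end in behind the post, and finally pushed the right side in with the open fingers lined up with the rail.
- **On-the-way condition:** it looked met partway through. The left end was at x −0.020, y +0.108 in the bay frame. The arm hid the right end, which by calculation was at about x −0.109.
- **Final top-camera check:** the left end is at x −0.0189, y +0.149, and the right end is at x −0.0181, y −0.130. The beam is within 0.2° of parallel to the rail.
- **Firmness:** the last push stalled against the rail at about 8 N sideways.
- **Other checks:** the side view shows the beam lying flat and the gripper touching nothing. The path stayed clear of the other toys, but I did not measure their positions again at the end.
- **Disagreements:** after the first push the beam was at 15.5°, not the 18° I planned, and the end push brought it to about 18.8°. Height measurements of the rail from two views came out about 3 mm above the stated 45 mm, roughly in line with the stated calibration error.

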